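# Set the plate rack's end stop to its line and clamp it

### The arm

A 6-joint arm with a two-finger parallel gripper is mounted at the origin on the work surface. World frame = base frame: x ahead of the robot, y to its left, z up, the work surface at z = 0. Lengths are in m, angles in rad, forces in N, time in s.
With the tool pointing down it reaches from about 0.3 to 1 m from the base axis. Payload 5.1 kg.
Tool frame: the origin (TCP) lies at the very end of the fingers, on their centre line; the grasp point (between the pads) lies 19 mm behind it (grip_depth is the distance from the TCP to the grasp point, in m); z points along the fingers, x is the direction in which the jaws open and shut, and the axes are right-handed (so a half turn about z gives the same grasp; the last joint's range is limited). The gripper opens to 95 mm and grips with 3 to 60 N. Pads are 20 mm wide; open, the fingers measure 119 mm over their backs; the gripper's body (75 mm by 180 mm) begins 59 mm behind the grasp point.
Start: joints at [-1.323, 0.124, 1.65, -0, 1.367, -0.083], TCP at [0.211, -0.615, 0.215] pointing down, gripper open.
Joint ranges: [-2.61, 2.61], [-1.02, 2.33], [0.03, 2.71], [-1.35, 4.49], [0.32, 2.68], [-2.91, 2.91]. Speed limits (rad/s): [2.57, 2.57, 3.14, 3.14, 3.14, 3.14].

### API

Orientations are given as a unit quaternion [w, x, y, z].
In Python, from workcell import * gives the robot as it stands.
- The arm moves only by the tool apply_moves, never from a script. Its argument "commands" is a list of rows, each an object with "linear": the shift along the world's x, y, z scaled (see below), a list of three; "twist": the turn, a rotation vector about the world's x, y, z scaled (see below), a list of three; "hand": the opening, from -1 (shut) to 1 (fully open). A call has 1 to 12 rows; each row is the pose to reach, as a shift and turn from the pose measured when the call began; what a row does not reach only later rows make up. The controller multiplies each number of a shift by 1 m and each number of a turn by 0.5 rad. A row lasts 1/8 s, in which the tool goes at most 62.5 mm and 10.7 degrees, less where a joint would pass 70% of its speed; a pose out of reach is approached as far as the arm can. A call with a number of a shift or a turn outside -1 to 1 is refused whole. A call with a gripper value outside its range is refused whole. The fingers move at their own pace and stop on an object; "force" is the grip in N (left out, the last holds). Time passes only in rows, so rows that repeat a pose let the fingers close. It gives the time, the measured TCP pose, the force and the opening at its end, in the units of the state.
- get_state(): the state, without advancing time (a new reading comes with each control period).
- grab_frame(name): name is "scene" or "top" or "wrist"; returns (picture, depth): 400x640x3 uint8, red, green, blue; 400x640 float32, m along the optical axis (not along the pixel's ray), 0 where there is no reading.
- camera_model(name): a dict with "K" (3x3 intrinsics, pixels), "R" (3x3) and "t" (3): a world point X has camera coordinates R X + t; the wrist camera has in their place "hand_eye" (4x4, takes a point from camera to tool coordinates, whose origin is the TCP and whose axes are the tool frame's). Camera axes: x right, y down, z forward; pixel columns grow to the right and rows downward; lengths in m; the calibration is good to about 2 mm. The wrist camera is an equidistant fisheye: a pixel r from the principal point sees the ray r / f radians off the axis. A picture is of the moment at which its call begins: read the wrist's pose just before it. camera_model takes no time and is no camera call.
- job_done(): hands the job in, once; it reports no verdict.
The state is a dict: "time_s": time; "qpos": joint angles; "dq": joint speeds; "tau": joint torques, N m; "tcp_pos": TCP position; "tool_rot": TCP orientation; "force": force on the tool from outside, world axes, zero at the start; "wrist_torque": the same for the moment, N m; "grip_width": finger opening in m.
Only numpy, scipy, OpenCV 4.12 (cv2) and the standard library are available. Lean on these libraries where they do the work, as an engineer would, in place of code of your own. Each camera call takes 0.05 s, during which the arm holds its last target.

### The job

Slide the plate rack's slotted end stop gently along its channel, without wedging it hard against the side edges, until the bottom edge of its saucer-side face lies on the scribed line. Then swing the clamping lever clockwise (seen from above) until it is hand-tight, not forced, so that the stop stays put on the line. Leave the saucers in their slots and everything else on the cart where it is, and let go.

Things in the scene. Friction and masses are not known exactly. Their poses are not given: they have to be found in the camera images.
- rack: Plate rack, fixed to the cart: beech board 160 x 310 mm, 14 mm thick; rods and upright dowels (tops 105 mm above the cart, from y = 90 mm on) hold three saucers on edge. Origin on the cart under the board, midway between the two bolts in the stop's slots. z up, +y along the slots to the saucers, +x across to the lever's side. Board from y = -105 to +205 mm.
- edge_angles: The steel edges of the board's long sides, from y = -105 to +85 mm, tops 26 mm above the cart; origin and axes as the rack's. Their inner faces, 151 mm apart, guide the stop's 148 mm wide foot with 1.5 mm of play on each side. Pressing the stop sideways on them with over 15 N wedges it.
- mark (a point): Middle of the scribed line: a dark line 1.8 mm wide straight across the board between its steel edges, on the board's top face, 14 mm above the cart, between the end stop and the saucers. Axes parallel to the rack's.
- stop: End stop, loose aluminium part, about 0.45 kg: foot plate 148 mm wide (x), 5 mm thick, y = -56 to +58 mm; upright plate 5 mm thick on its saucer end; rib 10 mm thick to hold it by. Slots along y, 13 x 90 mm, at x = -52 and +52 mm over 8 mm bolts. Origin amid the slots on the underside; z up, +y to the saucers. Starts 20 to 60 mm short of the line; slides with 2 to 5 N while the lever is slack.
- stop_front (a point): Middle of the bottom edge of the stop's saucer-side face (58 mm ahead of the stop's origin, on the underside): the edge to set on the line.
- rib_top (a point): Middle of the top edge of the stop's rib, 76 mm above the cart and 57 mm above the foot plate. The rib is 10 mm thick (along x) and reaches 41 mm to either side of this point along y; the upright plate is as high.
- guide_bolt: Plain bolt in the slot at the rack's x = -52 mm, with a flat washer head 24 mm across, top 30 mm above the cart; it keeps the stop down with 1.5 mm of play. Origin on the board's top face, under the bolt.
- clamp: Clamping lever on the bolt at the rack's x = +52 mm: hub 27 mm across, top about 50 mm above the cart, with a black handle. Origin on its upright axis at the hub's underside; its +x points along the handle. Starts slack, the handle pointing away across the board's side. Clockwise from above it screws down: after 0.2 to 2.1 rad of free swing (it differs, feel it) the hub meets the foot.
- handle (a point): Point on the lever's handle, 60 mm from the axis, about 49 mm above the cart; the handle is a round bar 16 mm thick, from 30 to 86 mm out. Once the hub has met the foot the resistance rises steadily. Hand-tight is a push of about 10 N here, square to the handle; under 8 N it may not hold, over 13 N is overtightened. It stays where it is left.
- saucer0: White melamine saucer, 110 mm across and 14 mm deep, standing on edge in the rack's slot nearest the end stop, its top 137 mm above the cart. Origin in its centre, y along its axis. To be left standing.
- saucer1: The same, in the middle slot. To be left standing.
- saucer2: The same, in the slot farthest from the end stop. To be left standing.
- rolling_pin: Beech rolling pin, a plain bar 27 mm thick and 280 mm long, lying along its y on the robot's side of the rack. Origin under its middle. To be left alone.
- jar: Glass jar with steel twist cap, 68 mm across and 105 mm high, beside the saucers on the far side of the rack. Origin under its middle. To be left alone.
- vinegar_dish: Small white ceramic vinegar dish, 76 mm across and 24 mm high, on the far side of the rack, past the lever. Origin under its middle. To be left alone.
- dumpling_mould: White plastic dumpling mould opened flat: a round dish 96 mm across and 18 mm high, 148 mm long over its two grips, lying off the rack's end away from the saucers. Origin under its hinge. To be left alone.
Not all that is in view belongs to the job. Several things have the shape of the stop; the one meant has the colours described above.

How it is judged:
By the outcome, as a careful person would: the job done as asked, in the order asked, and still so for the second after the job is handed in, with the robot touching nothing.
It also fails if it takes over 69 s, if anything falls off the work surface, if the arm or the gripper's body presses on something with over 40 N, if the wrist force passes 120 N, or if a joint passes its speed limit or range.

## Working session

There is one attempt and no reset: what is moved stays moved. The work goes in short steps, Python scripts to look and compute and a tool call to move; the robot and the scene stay as the last step left them, time stands still between calls to the robot, and variables do not carry over. Pictures are saved under pics/ and viewed, and the job is handed in when it is done.

Besides the shell and the picture viewer there is one more tool, called by a JSON object that holds its "op" and its "data", one argument or row to a line. apply_moves: Moves the arm, as the interface text tells. Its arguments: {"type":"object","properties":{"commands":{"type":"array"},"force":{"type":"number"}},"required":["commands"]}

```bash
mkdir -p pics; ls; python3 - <<'E'
from workcell import *
import cv2
s=get_state();print(s)
for n in("scene","top","wrist"):
    p,d=grab_frame(n);cv2.imwrite(f"pics/{n}0.png",p[:,:,::-1]);import numpy as np;np.save(f"pics/{n}0.npy",d)
    print(n,camera_model(n))
E
```

```text
pics
{'time_s': 0.0, 'qpos': array([-1.32259752e+00,  1.24507418e-01,  1.65168368e+00,  2.47222739e-05,
        1.36750866e+00, -8.25902722e-02]), 'dq': array([ 2.03309662e-04,  1.48050344e-03,  3.23238896e-04,  3.65303534e-04,
       -8.14316329e-05,  6.34517966e-04]), 'tau': array([ 2.68384501e-03, -4.17594123e+01, -3.59930634e+01,  7.76390685e-02,
        4.91120224e-02, -1.69677633e-04]), 'tcp_pos': array([ 0.21093761, -0.61413203,  0.21337984]), 'tool_rot': array([-6.90043782e-04,  8.13874441e-01, -5.81039830e-01, -7.96218227e-04]), 'force': array([ 0.46888263, -0.12909293,  0.23208051]), 'wrist_torque': array([-0.02859194,  0.0511344 ,  0.00914712]), 'grip_width': 0.09510172257436947}
scene {'K': array([[446.91478677,   0.        , 316.45452042],
       [  0.        , 446.91478677, 204.81564127],
       [  0.        ,   0.        ,   1.        ]]), 'R': array([[ 0.25060325,  0.96807254,  0.00579464],
       [ 0.79769896, -0.20310007, -0.56782633],
       [-0.54852018,  0.14692149, -0.82312799]]), 't': array([-0.11041908, -0.36449782,  1.41269296])}
top {'K': array([[467.6403870
[... 160 characters left out ...]
, -0.99897908,  0.03662687],
       [-0.99386183,  0.02233565, -0.10835023],
       [ 0.10742153, -0.03926723, -0.99343782]]), 't': array([-0.00925579,  0.52938544,  0.93816091])}
wrist {'K': array([[309.70691629,   0.        , 323.37083418],
       [  0.        , 309.70691629, 199.58724475],
       [  0.        ,   0.        ,   1.        ]]), 'hand_eye': array([[ 9.99999813e-01,  5.57972102e-04,  2.51635246e-04,
         8.24673056e-04],
       [-6.07286255e-04,  9.55833172e-01,  2.93909133e-01,
        -8.32309448e-02],
       [-7.65282186e-05, -2.93909231e-01,  9.55833332e-01,
        -1.69935891e-01],
       [ 0.00000000e+00,  0.00000000e+00,  0.00000000e+00,
         1.00000000e+00]])}
```

View pics/scene0.png

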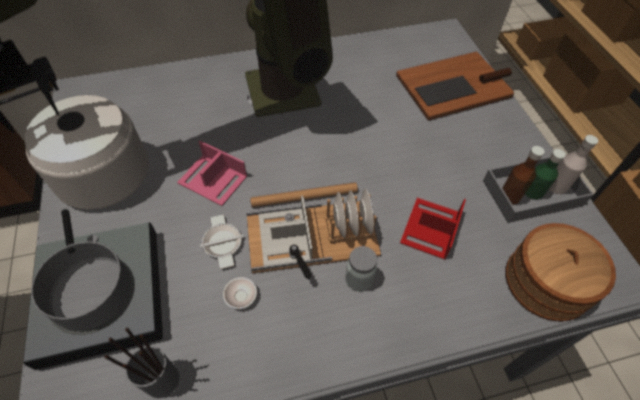

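View pics/top0.png

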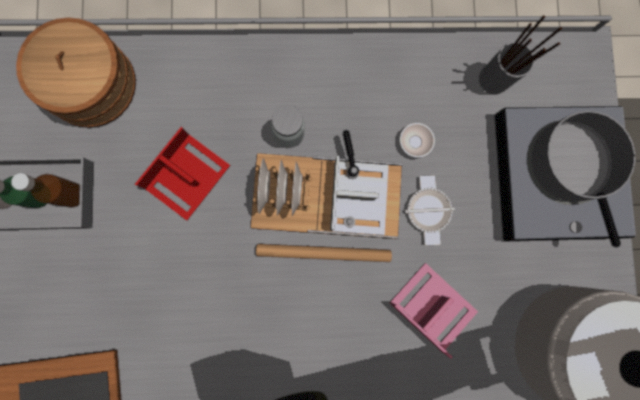

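View pics/wrist0.png

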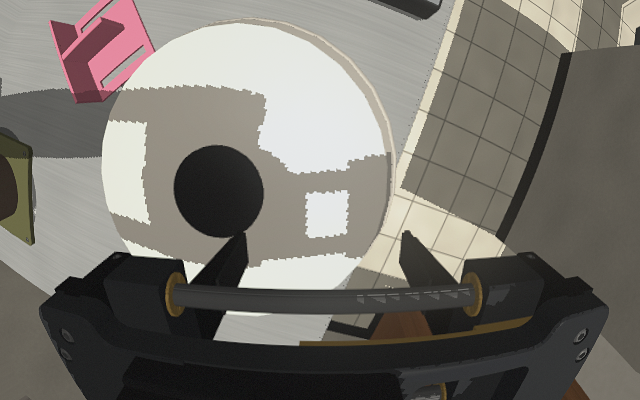

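The stop candidates in the top view are the red part (185,172), the pink part (433,308) and the aluminium part on the rack (360,198). The aluminium one on the rack matches the description. Next I'll check it in a close crop and measure.

```bash
cat > h.py <<'E'
import numpy as np,cv2
from workcell import *
from scipy.spatial.transform import Rotation as Ro
def ray(n,u,v):
    c=camera_model(n);K=c["K"];d=np.linalg.inv(K)@np.array([u,v,1.]);R=np.array(c["R"]);t=np.array(c["t"])
    return -R.T@t,R.T@d
def onz(n,u,v,z):
    o,d=ray(n,u,v);return o+d*(z-o[2])/d[2]
def proj(n,X):
    c=camera_model(n);p=c["K"]@(c["R"]@np.array(X)+c["t"]);return p[:2]/p[2]
def rot(s): return Ro.from_quat(np.array(s["tool_rot"])[[1,2,3,0]])
def wproj(X,s):
    c=camera_model("wrist");H=np.array(c["hand_eye"]);K=c["K"]
    p=rot(s).inv().apply(np.array(X)-s["tcp_pos"]);p=H[:3,:3].T@(p-H[:3,3])
    r=np.hypot(p[0],p[1]);th=np.arctan2(r,p[2])*K[0,0]
    return np.array([K[0,2]+th*p[0]/r,K[1,2]+th*p[1]/r])
def wonz(u,v,z,s):
    c=camera_model("wrist");H=np.array(c["hand_eye"]);K=c["K"]
    a=np.array([u-K[0,2],v-K[1,2]])/K[0,0];th=np.hypot(*a)
    d=np.array([np.sin(th)*a[0]/th,np.sin(th)*a[1]/th,np.cos(th)])
    R=rot(s);d=R.apply(H[:3,:3]@d);o=s["tcp_pos"]+R.apply(H[:3,3])
    return o+d*(z-o[2])/d[2]
E
python3 - <<'E'
from h import *
im=cv2.imread("pics/top0.png")
c=im[120:270,240:440];cv2.imwrite("pics/c0.png",cv2.resize(c,None,fx=4,fy=4,interpolation=cv2.INTER_CUBIC))
im=cv2.imread("pics/scene0.png")
c=im[170:300,200:390];cv2.imwrite("pics/c1.png",cv2.resize(c,None,fx=4,fy=4,interpolation=cv2.INTER_CUBIC))
E
```

```text
(no output)
```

View pics/c0.png

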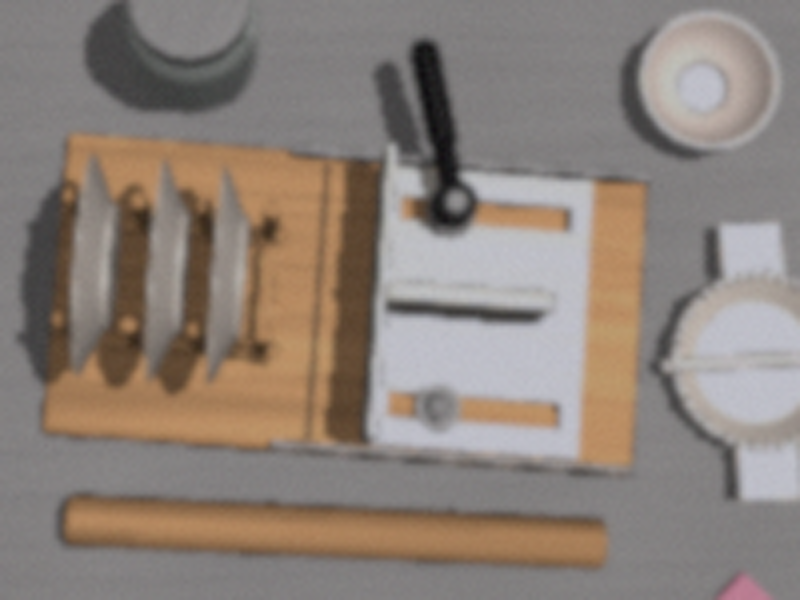

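View pics/c1.png

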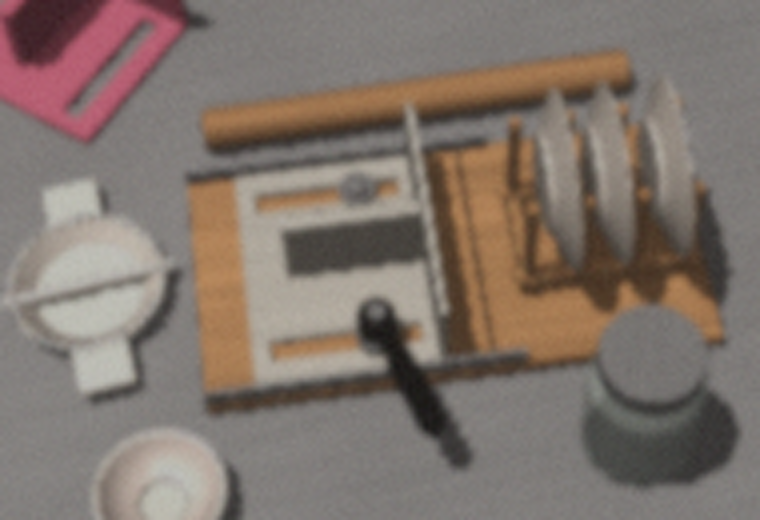

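```bash
python3 - <<'E'
from h import *
def T(x,y): return 240+(x+.5)/4-.5,120+(y+.5)/4-.5
def S(x,y): return 200+(x+.5)/4-.5,170+(y+.5)/4-.5
for n,p,z in [("brd TL",(68,135),.014),("brd BL",(44,433),.014),("brd BR",(633,467),.026),("brd TR",(648,180),.026),("line top",(327,165),.014),("line bot",(310,437),.014),
 ("hub",(455,203),.05),("tip",(425,45),.049),("bolt",(437,407),.03),("rib l",(387,291),.076),("rib r",(554,297),.076),("upr top",(391,147),.076),("upr bot",(373,437),.076),
 ("foot rear top",(592,180),.019),("foot rear bot",(581,458),.019)]:
    print(n,onz("top",*T(*p),z).round(4))
for n,p,z in [("line a",(463,150),.014),("line b",(492,347),.014),("hub",(376,312),.05),("bolt",(357,186),.03),("upr a",(410,105),.076),("upr b",(445,312),.076),("frear a",(240,180),.019),("frear b",(258,383),.019)]:
    print("S",n,onz("scene",*S(*p),z).round(4))
E
```

```text
brd TL [0.6381 0.1054 0.014 ]
brd BL [0.4809 0.1198 0.014 ]
brd BR [ 0.4551 -0.1848  0.026 ]
brd TR [ 0.6057 -0.1995  0.026 ]
line top [ 0.6193 -0.0311  0.014 ]
line bot [ 0.4754 -0.0183  0.014 ]
hub [ 0.5912 -0.0943  0.05  ]
tip [ 0.6743 -0.0817  0.049 ]
bolt [ 0.4884 -0.0836  0.03  ]
rib l [ 0.5433 -0.0561  0.076 ]
rib r [ 0.5385 -0.1388  0.076 ]
upr top [ 0.6155 -0.0603  0.076 ]
upr bot [ 0.4714 -0.047   0.076 ]
foot rear top [ 0.6076 -0.1712  0.019 ]
foot rear bot [ 0.4607 -0.1592  0.019 ]
S line a [ 0.4715 -0.0109  0.014 ]
S line b [ 0.6128 -0.0295  0.014 ]
S hub [ 0.5926 -0.0941  0.05  ]
S bolt [ 0.492 -0.084  0.03 ]
S upr a [ 0.4725 -0.0446  0.076 ]
S upr b [ 0.6165 -0.0589  0.076 ]
S frear a [ 0.4624 -0.153   0.019 ]
S frear b [ 0.6044 -0.1684  0.019 ]
```

{"op": "apply_moves", "data": {
  "commands": [
    {"linear": [0, 0, 0.06], "twist": [0, 0, 0.3], "hand": -0.3},
    {"linear": [0, 0.03, 0.12], "twist": [0, 0, 0.6], "hand": -0.3},
    {"linear": [0.03, 0.08, 0.15], "twist": [0, 0, 0.9], "hand": -0.3},
    {"linear": [0.06, 0.13, 0.15], "twist": [0, 0, 0.9], "hand": -0.3},
    {"linear": [0.09, 0.18, 0.15], "twist": [0, 0, 0.9], "hand": -0.3}
  ]
}}

```text
time_s: 0.78
tcp_pos: [0.3016, -0.4328, 0.3644]
tool_rot: [0.0, 0.923, -0.385, 0.0]
force: [0.0, -0.2, 0.1]
grip_width: 0.0507
```

{"op": "apply_moves", "data": {
  "commands": [
    {"linear": [0.03, 0.05, 0], "twist": [0, 0, 0.3], "hand": -0.3},
    {"linear": [0.06, 0.1, 0], "twist": [0, 0, 0.6], "hand": -0.3},
    {"linear": [0.09, 0.15, 0], "twist": [0, 0, 0.9], "hand": -0.3},
    {"linear": [0.12, 0.2, 0], "twist": [0, 0, 0.9], "hand": -0.3}
  ]
}}

```text
time_s: 1.27
tcp_pos: [0.4221, -0.231, 0.3643]
tool_rot: [0.0, 0.986, -0.169, 0.0]
force: [0.3, 0.2, -0.2]
grip_width: 0.0333
```

{"op": "apply_moves", "data": {
  "commands": [
    {"linear": [0.03, 0.03, -0.03], "twist": [0, 0, 0.25], "hand": -0.3},
    {"linear": [0.06, 0.07, -0.06], "twist": [0, 0, 0.5], "hand": -0.3},
    {"linear": [0.09, 0.1, -0.1], "twist": [0, 0, 0.5], "hand": -0.3},
    {"linear": [0.119, 0.134, -0.15], "twist": [0, 0, 0.5], "hand": -0.3},
    {"linear": [0.119, 0.134, -0.18], "twist": [0, 0, 0.5], "hand": -0.3},
    {"linear": [0.119, 0.134, -0.18], "twist": [0, 0, 0.5], "hand": -0.3}
  ]
}}

```text
time_s: 2.02
tcp_pos: [0.5389, -0.0958, 0.1803]
tool_rot: [-0.001, 0.999, -0.044, -0.004]
force: [-0.5, -0.2, -0.5]
grip_width: 0.0332
```

```bash
python3 - <<'E'
from h import *
s=get_state();p,d=grab_frame("wrist");cv2.imwrite("pics/w1.png",p[:,:,::-1]);print(s["tcp_pos"],s["tool_rot"])
import pickle;pickle.dump(s,open("pics/w1.pkl","wb"))
print("jar",onz("top",288,117,.105),"sauc0",onz("top",240+235/4,120+165/4,.1))
E
```

```text
[ 0.53892592 -0.09582854  0.18030604] [-8.07804884e-04  9.99002854e-01 -4.44836066e-02 -3.72213534e-03]
jar [0.68882585 0.03566273 0.105     ] sauc0 [0.60232679 0.01675872 0.1       ]
```

View pics/w1.png

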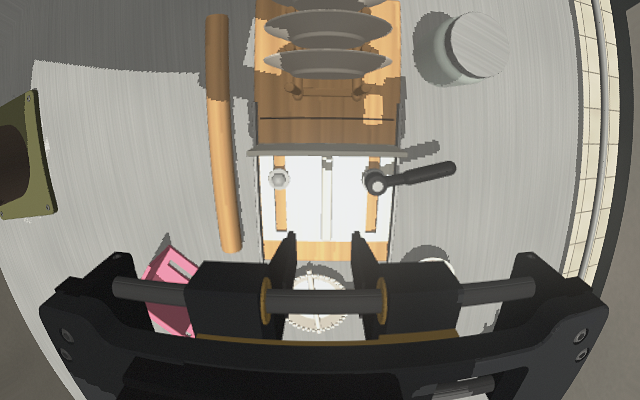

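```bash
python3 - <<'E'
import cv2
im=cv2.imread("pics/w1.png");c=im[90:270,235:435];cv2.imwrite("pics/w1c.png",cv2.resize(c,None,fx=4,fy=3.3,interpolation=cv2.INTER_CUBIC)[:594])
E
```

```text
(no output)
```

View pics/w1c.png

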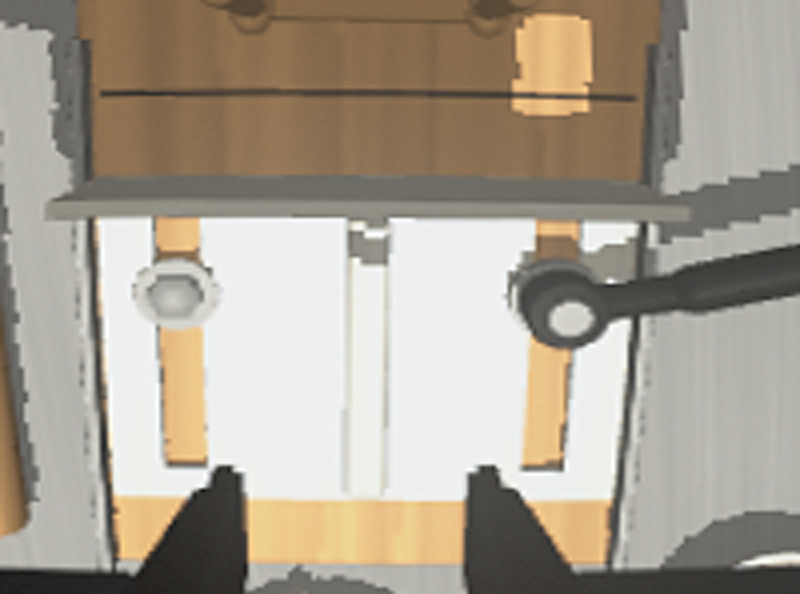

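```bash
python3 - <<'E'
from h import *
import pickle
s=pickle.load(open("pics/w1.pkl","rb"))
C=lambda x,y:(235+(x+.5)/4-.5,90+(y+.5)/3.3-.5)
for n,p,z in [("line L",(101,93),.014),("line R",(635,98),.014),("front bot L",(95,178),.014),("front bot R",(652,183),.014),("rib rear L",(347,493),.076),("rib rear R",(384,493),.076),("rib fr L",(350,270),.076),("rib fr R",(389,270),.076),("bolt",(176,292),.03),("hub",(572,319),.05),("upr top L",(47,218),.076),("upr top R",(690,219),.076),("handle",(800,257),.049)]:
    print(n,wonz(*C(*p),z,s).round(4))
E
```

```text
line L [ 0.4753 -0.0174  0.014 ]
line R [ 0.6202 -0.0316  0.014 ]
front bot L [ 0.4702 -0.0456  0.014 ]
front bot R [ 0.6235 -0.0605  0.014 ]
rib rear L [ 0.5328 -0.1371  0.076 ]
rib rear R [ 0.5417 -0.1378  0.076 ]
rib fr L [ 0.5395 -0.0708  0.076 ]
rib fr R [ 0.5483 -0.0716  0.076 ]
bolt [ 0.4911 -0.0834  0.03  ]
hub [ 0.5932 -0.096   0.05  ]
upr top L [ 0.4719 -0.0496  0.076 ]
upr top R [ 0.6181 -0.0625  0.076 ]
handle [ 0.6545 -0.081   0.049 ]
```

{"op": "apply_moves", "data": {
  "commands": [
    {"linear": [0.0023, -0.0012, -0.04], "twist": [0, 0, -0.018], "hand": -0.3},
    {"linear": [0.0023, -0.0012, -0.08], "twist": [0, 0, -0.018], "hand": -0.3},
    {"linear": [0.0023, -0.0012, -0.11], "twist": [0, 0, -0.018], "hand": -0.3},
    {"linear": [0.0023, -0.0012, -0.13], "twist": [0, 0, -0.018], "hand": -0.3},
    {"linear": [0.0023, -0.0012, -0.132], "twist": [0, 0, -0.018], "hand": -0.3},
    {"linear": [0.0023, -0.0012, -0.132], "twist": [0, 0, -0.018], "hand": -0.3}
  ]
}}

```text
time_s: 2.82
tcp_pos: [0.5438, -0.0984, 0.0529]
tool_rot: [0.0, 0.999, -0.05, -0.0]
force: [-0.2, -0.4, 0.0]
grip_width: 0.0336
```

```bash
python3 - <<'E'
from h import *
s=get_state();p,d=grab_frame("wrist");cv2.imwrite("pics/w2.png",p[:,:,::-1]);print(s["tcp_pos"],s["tool_rot"],s["force"])
E
```

```text
[ 0.54384047 -0.09842464  0.05286787] [ 2.44641417e-05  9.98771369e-01 -4.95555066e-02 -5.36701815e-05] [-0.19100048 -0.36426797  0.02372095]
```

View pics/w2.png

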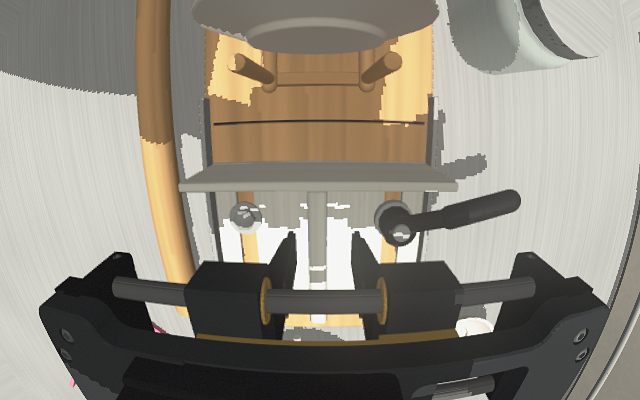

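{"op": "apply_moves", "data": {
  "commands": [
    {"linear": [-0.0026, 0.001, -0.004], "twist": [0, 0, 0], "hand": -0.3},
    {"linear": [-0.0026, 0.001, -0.004], "twist": [0, 0, 0], "hand": -0.3},
    {"linear": [-0.0026, 0.001, -0.004], "twist": [0, 0, 0], "hand": -0.3}
  ]
}}

```text
time_s: 3.25
tcp_pos: [0.5415, -0.0974, 0.0493]
tool_rot: [0.0, 0.999, -0.049, 0.0]
force: [-0.6, -0.6, -0.1]
grip_width: 0.0333
```

```bash
python3 - <<'E'
from h import *
s=get_state();p,d=grab_frame("wrist");cv2.imwrite("pics/w3.png",cv2.resize(p[140:340,220:430,::-1],None,fx=3,fy=3));print(s["tcp_pos"],s["tool_rot"],s["force"])
E
```

```text
[ 0.54148346 -0.09738206  0.04931071] [ 1.32733465e-04  9.98777852e-01 -4.94232789e-02  3.52748348e-04] [-0.63170492 -0.62704359 -0.12527351]
```

View pics/w3.png

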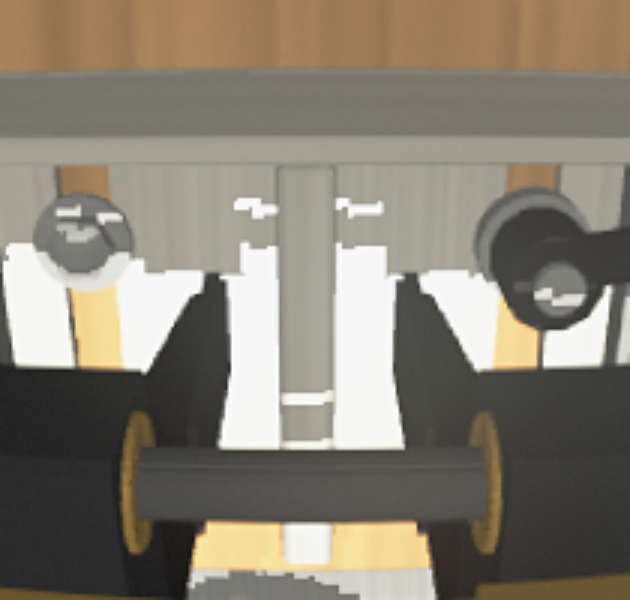

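{"op": "apply_moves", "data": {
  "commands": [
    {"linear": [0, 0, 0], "twist": [0, 0, 0], "hand": -1},
    {"linear": [0, 0, 0], "twist": [0, 0, 0], "hand": -1},
    {"linear": [0, 0, 0], "twist": [0, 0, 0], "hand": -1},
    {"linear": [0, 0, 0], "twist": [0, 0, 0], "hand": -1}
  ],
  "force": 10
}}

```text
time_s: 3.8
tcp_pos: [0.5411, -0.0973, 0.0492]
tool_rot: [0.0, 0.999, -0.049, -0.0]
force: [-2.6, 0.6, 1.0]
grip_width: 0.0101
```

{"op": "apply_moves", "data": {
  "commands": [
    {"linear": [0.0002, 0.0025, 0], "twist": [0, 0, 0], "hand": -1},
    {"linear": [0.0005, 0.005, 0], "twist": [0, 0, 0], "hand": -1},
    {"linear": [0.0007, 0.0075, 0], "twist": [0, 0, 0], "hand": -1},
    {"linear": [0.001, 0.01, 0], "twist": [0, 0, 0], "hand": -1},
    {"linear": [0.001, 0.01, 0], "twist": [0, 0, 0], "hand": -1}
  ]
}}

```text
time_s: 4.42
tcp_pos: [0.5423, -0.0869, 0.0492]
tool_rot: [-0.0, 0.999, -0.049, -0.0]
force: [0.9, -1.2, -0.8]
grip_width: 0.0099
```

Forces are low. Continuing to about 4 mm short of the line.

{"op": "apply_moves", "data": {
  "commands": [
    {"linear": [0.0002, 0.0025, 0], "twist": [0, 0, 0], "hand": -1},
    {"linear": [0.0005, 0.005, 0], "twist": [0, 0, 0], "hand": -1},
    {"linear": [0.0007, 0.0075, 0], "twist": [0, 0, 0], "hand": -1},
    {"linear": [0.001, 0.01, 0], "twist": [0, 0, 0], "hand": -1},
    {"linear": [0.0013, 0.0135, 0], "twist": [0, 0, 0], "hand": -1},
    {"linear": [0.0013, 0.0135, 0], "twist": [0, 0, 0], "hand": -1}
  ]
}}

```text
time_s: 5.18
tcp_pos: [0.5436, -0.0728, 0.0492]
tool_rot: [-0.001, 0.999, -0.049, -0.0]
force: [0.6, -0.8, -0.5]
grip_width: 0.0097
```

```bash
python3 - <<'E'
from h import *
s=get_state();p,d=grab_frame("wrist");cv2.imwrite("pics/w4.png",cv2.resize(p[70:230,180:460,::-1],None,fx=2.8,fy=3.5,interpolation=cv2.INTER_CUBIC));print(s["tcp_pos"],s["tool_rot"],s["force"])
cv2.imwrite("pics/w4f.png",p[:,:,::-1])
import pickle;pickle.dump(s,open("pics/w4.pkl","wb"))
E
```

```text
[ 0.54360788 -0.07278362  0.04919758] [-5.91811427e-04  9.98784982e-01 -4.92768607e-02 -2.97471178e-05] [ 0.60657968 -0.81401441 -0.49247272]
```

View pics/w4.png

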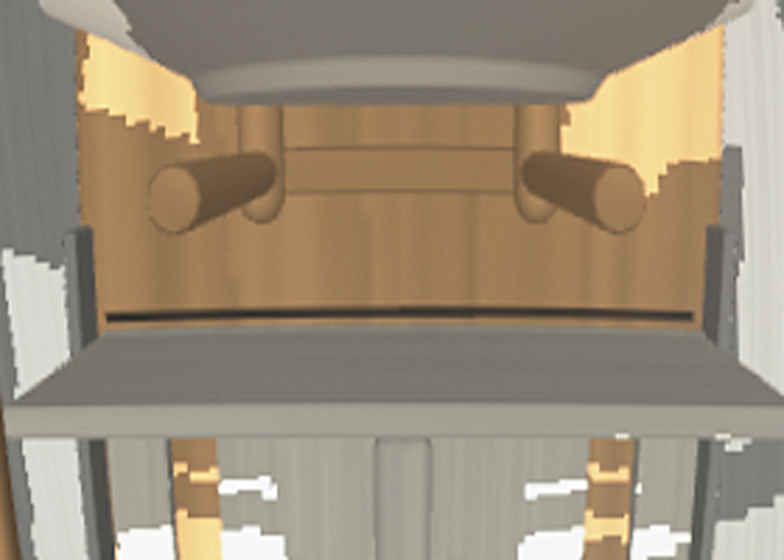

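```bash
cat > gap.py <<'E'
from h import *
import pickle,sys
def gap(f):
    s=pickle.load(open(f"pics/{f}.pkl","rb"));im=cv2.imread(f"pics/{f}f.png");g=cv2.cvtColor(im,cv2.COLOR_BGR2GRAY).astype(float)
    b=im.astype(int);sat=b[:,:,2]-b[:,:,0]
    for u in (235,260,285,320,350,370,400,415):
        col=g[150:172,u];s_=sat[150:172,u];print(u,col.round().astype(int),s_)
if __name__=="__main__":
    gap(sys.argv[1])
E
python3 gap.py w4
```

```text
235 [124 126 124 126 124 125 124 128 107  70  45  68 128 124 127 125 118 115
 117 116 118 117] [68 68 68 67 68 69 70 69 55 24  6 25 72 48 22 13 12 11 12 13 11 12]
260 [128 126 127 128 127 127 128 124  82  53  56 107 129 124 127 121 117 116
 118 118 120 120] [68 70 69 69 68 69 70 66 34 11 13 56 64 36 13 12 13 11 13 12 12 13]
285 [141 140 141 140 141 141 144 123  81  50  63 138 137 132 128 120 117 117
 118 119 119 121] [78 78 79 79 76 78 81 64 31  8 18 78 60 28 12 12 10 13 12 12 12 13]
320 [130 131 131 130 132 132 134 105  71  54  82 136 129 131 127 119 116 116
 118 120 120 119] [72 72 72 72 71 73 74 52 26 12 32 77 49 22 12 13 13 12 14 13 13 12]
350 [127 128 127 127 127 129 131 101  58  60  90 130 126 127 126 118 118 118
 119 121 121 118] [69 69 69 70 70 69 71 49 14 18 38 71 51 24 14 13 13 14 13 13 13 12]
370 [128 128 128 129 129 130 132 114  61  56  85 123 126 126 127 118 117 118
 119 121 121 119] [69 70 69 70 69 70 71 57 16 12 34 65 56 28 12 13 14 15 14 13 13 15]
400 [130 129 129 130 129 130 130 134  87  61  72 106 131 124 132 124 118 118
 120 120 120 121] [70 69 70 69 68 69 70 71 36 14 25 49 66 42 16 13 14 13 13 14 15 14]
415 [135 135 135 135 136 136 135 137 114  64  64  93 133 131 130 127 120 120
 119 120 122 122] [72 73 72 71 71 71 73 74 56 13 14 35 71 51 26 13 14 14 14 14 13 14]
```

```bash
cat > gap2.py <<'E'
from h import *
import pickle,sys
f=sys.argv[1]
s=pickle.load(open(f"pics/{f}.pkl","rb"));im=cv2.imread(f"pics/{f}f.png").astype(float);sat=im[:,:,2]-im[:,:,0]
u0=np.array([.0976,.9952]);G=[]
for u in range(232,418,6):
    c=sat[148:172,u];base=np.median(c[:7]);i=int(np.argmin(c[:13]));lo=max(0,i-3)
    w=np.clip(base-c[lo:i+3],0,None);vl=148+(np.arange(lo,i+3)*w).sum()/w.sum()
    j=i+1+int(np.argmax(c[i+1:i+5])); 
    h=(c[j]+12)/2;k=j
    while c[k]>h:k+=1
    ve=148+k-1+(c[k-1]-h)/(c[k-1]-c[k])
    A=wonz(u,vl,.014,s);B=wonz(u,ve,.014,s);G.append((u,(A-B)[:2]@u0*1e3))
G=np.array(G);print(G.round(2).tolist());print("median gap mm",np.median(G[:,1]),"slope",np.polyfit(G[:,0],G[:,1],1))
E
python3 gap2.py w4
```

```text
[[232.0, 2.39], [238.0, 2.31], [244.0, 2.42], [250.0, 2.4], [256.0, 2.5], [262.0, 2.56], [268.0, 2.56], [274.0, 2.52], [280.0, 2.47], [286.0, 2.43], [292.0, 2.45], [298.0, 2.35], [304.0, 2.39], [310.0, 2.4], [316.0, 2.38], [322.0, 2.39], [328.0, 2.43], [334.0, 2.44], [340.0, 2.45], [346.0, 2.46], [352.0, 2.6], [358.0, 2.63], [364.0, 2.59], [370.0, 2.64], [376.0, 2.68], [382.0, 2.69], [388.0, 2.68], [394.0, 2.6], [400.0, 2.63], [406.0, 2.57], [412.0, 2.54]]
median gap mm 2.4667541729278932 slope [1.33646134e-03 2.07100548e+00]
```

{"op": "apply_moves", "data": {
  "commands": [
    {"linear": [0.0001, 0.0012, 0], "twist": [0, 0, 0], "hand": -1},
    {"linear": [0.0002, 0.0022, 0], "twist": [0, 0, 0], "hand": -1},
    {"linear": [0.0002, 0.0022, 0], "twist": [0, 0, 0], "hand": -1},
    {"linear": [0.0002, 0.0022, 0], "twist": [0, 0, 0], "hand": -1}
  ]
}}

```text
time_s: 5.72
tcp_pos: [0.5438, -0.0707, 0.0492]
tool_rot: [-0.001, 0.999, -0.049, -0.0]
force: [-0.3, -2.7, -0.5]
grip_width: 0.0098
```

```bash
cat > snap.py <<'E'
from h import *
import sys,pickle
f=sys.argv[1]
s=get_state();p,d=grab_frame("wrist");cv2.imwrite(f"pics/{f}.png",cv2.resize(p[70:230,180:460,::-1],None,fx=2.8,fy=3.5,interpolation=cv2.INTER_CUBIC));print(s["tcp_pos"],s["tool_rot"],s["force"])
cv2.imwrite(f"pics/{f}f.png",p[:,:,::-1]);pickle.dump(s,open(f"pics/{f}.pkl","wb"))
E
python3 snap.py w5;python3 gap.py w5
```

```text
[ 0.54375247 -0.07065061  0.04917769] [-6.52496101e-04  9.98781389e-01 -4.93487963e-02 -8.64958681e-05] [-0.31241956 -2.7486266  -0.45173375]
235 [123 124 124 125 125 124 124 124 125 125 128 127  50  52 113 126 119 116
 117 118 116 118] [68 68 69 69 69 68 67 68 68 69 69 69 14  3 12 13 12 13 13 12 12 12]
260 [127 128 126 127 127 128 127 126 128 128 130  97  48  79 130 121 116 117
 117 119 117 119] [70 69 69 69 69 69 68 69 69 70 72 50  6  9 16 13 12 13 12 12 13 14]
285 [141 141 141 142 142 141 141 142 143 144 148  77  55 105 133 119 116 118
 120 118 120 119] [77 77 78 77 77 77 77 76 77 78 83 33  6 11 14 12 12 13 13 13 13 12]
320 [130 132 131 130 131 132 132 133 132 133 131  50  60 116 129 119 117 119
 119 119 121 119] [73 72 73 71 74 73 71 72 72 73 71 10  8 14 14 13 13 14 13 13 14 12]
350 [127 127 127 127 127 127 127 128 128 129 131  64  59 110 128 118 117 119
 120 120 121 120] [69 69 69 69 69 69 70 69 68 69 70 21  9 12 15 14 14 14 13 13 14 13]
370 [129 130 129 130 129 130 130 128 130 131 134  81  60  99 132 120 118 118
 120 121 120 120] [68 70 71 71 70 68 69 69 69 70 72 37  8 12 15 16 14 13 13 13 15 15]
400 [131 129 130 130 130 130 128 130 129 130 131 116  56  66 130 126 118 119
 121 121 122 121] [70 71 70 70 70 70 70 67 68 68 69 60  8 11 14 15 14 14 14 14 13 15]
415 [135 135 136 135 135 135 136 135 135 135 137 140  73  65 112 130 120 120
 121 120 120 122] [73 72 71 72 72 71 70 72 71 71 72 73 25  9 12 15 14 14 15 14 14 14]
```

View pics/w5.png

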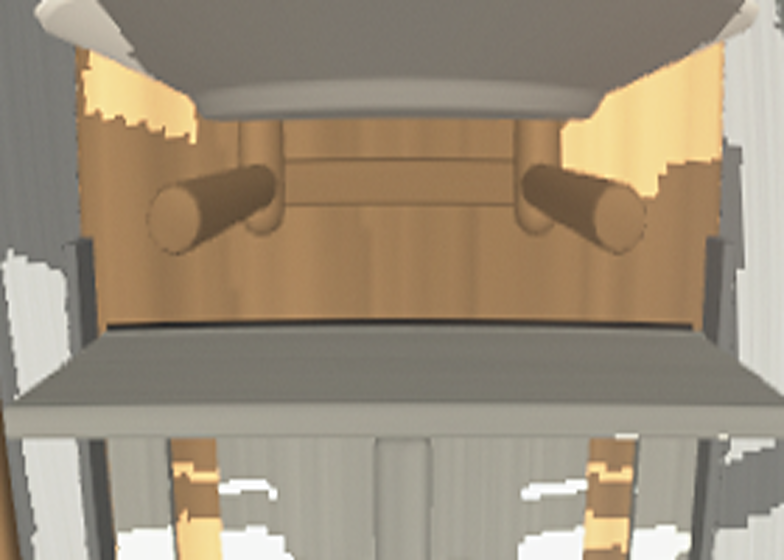

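{"op": "apply_moves", "data": {
  "commands": [
    {"linear": [0, 0.0005, 0], "twist": [0, 0, 0], "hand": -1},
    {"linear": [0, 0.0005, 0], "twist": [0, 0, 0], "hand": -1}
  ]
}}

```text
time_s: 6.02
tcp_pos: [0.5438, -0.0701, 0.0492]
tool_rot: [-0.001, 0.999, -0.049, -0.0]
force: [-0.2, -3.2, -0.2]
grip_width: 0.0098
```

```bash
python3 snap.py w6;python3 gap.py w6|head -12
```

```text
[ 0.54376829 -0.0701426   0.0491531 ] [-6.25587045e-04  9.98782921e-01 -4.93181614e-02 -6.29723528e-05] [-0.15527362 -3.19331982 -0.15299152]
235 [123 124 125 123 124 124 124 125 126 125 126 126  82  60 111 126 118 116
 117 117 118 118] [68 68 69 70 68 68 68 67 68 68 69 69 37 11 11 13 12 11 12 12 12 13]
260 [127 126 127 127 126 127 127 127 127 128 130 108  73  78 129 122 117 118
 118 118 118 120] [68 69 69 69 68 69 69 68 70 70 71 56 27  8 15 12 13 13 13 13 12 13]
285 [141 140 141 142 141 141 142 142 141 141 147 103  71 104 130 119 117 117
 119 118 119 120] [77 77 77 77 77 77 78 76 77 78 80 49 20 11 12 13 12 12 14 13 13 13]
320 [132 132 132 133 132 132 132 132 132 133 131  87  66 115 129 117 117 118
 119 119 120 119] [71 72 73 73 71 72 72 73 72 72 70 36 13 12 14 13 12 13 13 13 13 13]
350 [126 126 126 128 127 127 127 128 128 129 130  90  67 109 129 119 116 118
 119 121 121 119] [69 68 68 68 69 68 69 70 69 68 68 40 16 11 14 15 14 15 14 13 14 13]
370 [129 130 130 129 129 129 130 130 129 129 132 101  74  99 131 120 118 118
 121 121 121 120] [69 71 70 69 70 69 69 68 69 69 71 47 22 10 15 13 14 15 14 15 14 15]
```

{"op": "apply_moves", "data": {
  "commands": [
    {"linear": [0, 0, 0], "twist": [0, 0, 0], "hand": -0.7},
    {"linear": [0, 0, 0], "twist": [0, 0, 0], "hand": -0.3},
    {"linear": [0, 0, 0], "twist": [0, 0, 0], "hand": -0.3},
    {"linear": [0, 0, 0], "twist": [0, 0, 0], "hand": -0.3}
  ]
}}

```text
time_s: 6.58
tcp_pos: [0.5438, -0.07, 0.0492]
tool_rot: [-0.001, 0.999, -0.049, -0.0]
force: [-0.1, -0.3, -0.7]
grip_width: 0.0326
```

```bash
python3 snap.py w7;python3 gap.py w7|head -12
```

```text
[ 0.54379901 -0.07000009  0.04917236] [-7.45487302e-04  9.98782496e-01 -4.93251177e-02 -5.66423418e-05] [-0.09897566 -0.2917706  -0.67897336]
235 [125 126 126 126 125 125 126 125 128 126 128 127 107  58 101 126 128 116
 118 118 117 119] [69 69 69 68 69 69 68 70 70 69 69 70 55 23  9 12 13 13 12 13 12 12]
260 [127 129 129 128 129 129 128 128 128 130 131 120  89  65 120 130 122 118
 119 120 118 122] [70 70 70 70 69 70 70 70 71 71 72 64 44  7 14 14 13 14 12 13 12 15]
285 [142 141 142 142 142 142 143 144 142 143 148 124  79  94 129 131 118 118
 119 119 120 121] [79 78 77 78 78 78 77 77 78 78 79 64 36  9 13 15 13 13 12 14 13 13]
320 [134 132 134 133 134 133 135 134 133 135 133 114  66 105 130 129 119 120
 120 122 123 123] [71 72 72 73 73 72 72 71 71 72 71 57 22 11 13 14 13 13 13 13 13 14]
350 [128 128 129 127 128 129 128 129 130 130 131 113  72  98 129 131 117 121
 121 122 122 122] [69 69 69 68 68 68 69 69 69 69 68 53 26  9 14 14 14 14 13 13 13 13]
370 [130 131 131 131 132 130 130 131 130 131 133 117  81  85 125 132 120 119
 121 121 121 123] [69 71 70 69 69 70 70 70 70 70 70 58 36 11 13 17 14 14 15 15 14 14]
```

{"op": "apply_moves", "data": {
  "commands": [
    {"linear": [0, 0, 0.03], "twist": [0, 0, 0], "hand": -0.3},
    {"linear": [0, 0, 0.06], "twist": [0, 0, 0], "hand": -0.3},
    {"linear": [0, 0, 0.09], "twist": [0, 0, 0], "hand": -0.3},
    {"linear": [0.04, 0.004, 0.11], "twist": [0, 0, 0.25], "hand": -0.6},
    {"linear": [0.08, 0.008, 0.11], "twist": [0, 0, 0.5], "hand": -1},
    {"linear": [0.104, 0.009, 0.11], "twist": [0, 0, 0.5], "hand": -1},
    {"linear": [0.104, 0.009, 0.11], "twist": [0, 0, 0.5], "hand": -1},
    {"linear": [0.104, 0.009, 0.11], "twist": [0, 0, 0.5], "hand": -1}
  ]
}}

```text
time_s: 7.62
tcp_pos: [0.6469, -0.061, 0.1587]
tool_rot: [-0.001, 0.997, 0.076, -0.001]
force: [-0.1, -0.5, 0.8]
grip_width: 0.0004
```

```bash
python3 snap.py w8
python3 - <<'E'
from h import *
p,d=grab_frame("top");cv2.imwrite("pics/t8.png",cv2.resize(p[100:260,230:450,::-1],None,fx=3.6,fy=3.6))
E
```

```text
[ 0.64693711 -0.06098769  0.15869986] [-8.46718603e-04  9.97140705e-01  7.55583802e-02 -7.92685130e-04] [-0.08360866 -0.50835939  0.78623972]
```

View pics/w8f.png

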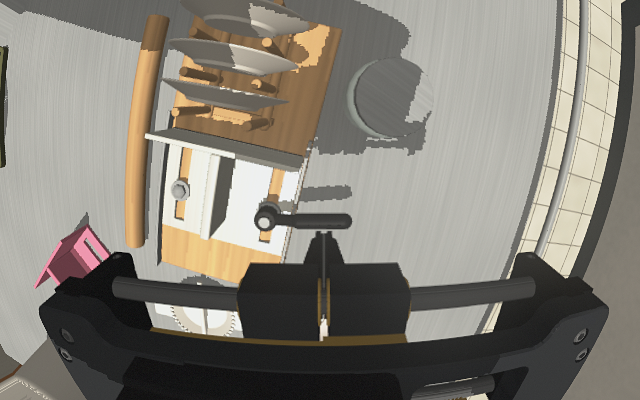

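View pics/t8.png

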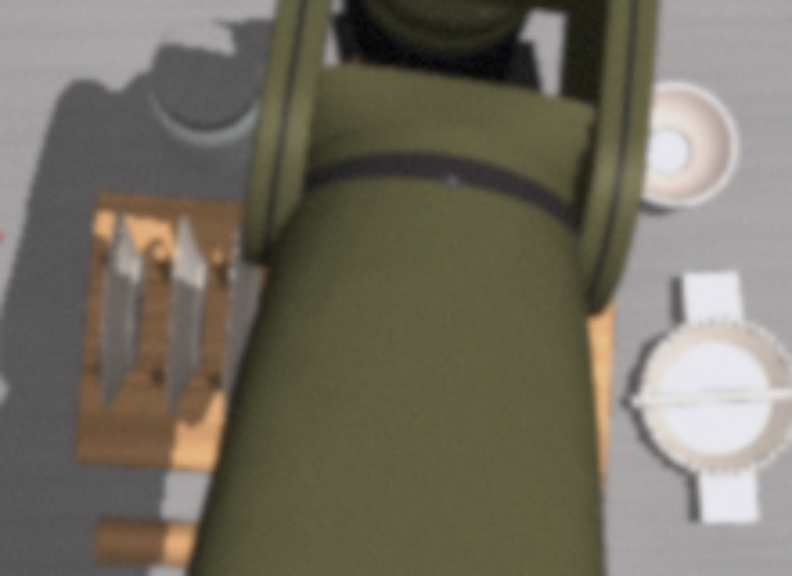

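```bash
python3 - <<'E'
from h import *
import pickle
s=pickle.load(open("pics/w8.pkl","rb"))
for n,p,z in [("hub",(264,223),.05),("tip",(351,221.5),.049),("mid",(320,221.5),.052),("jar near bot",(378,135),.105)]:
    print(n,wonz(*p,z,s).round(4))
print(get_state()["force"],get_state()["wrist_torque"])
E
```

```text
hub [ 0.5935 -0.0964  0.05  ]
tip [ 0.6771 -0.0821  0.049 ]
mid [ 0.6473 -0.0854  0.052 ]
jar near bot [0.6767 0.0072 0.105 ]
[-0.58717503  0.67095203  0.1427371 ] [-0.01951415 -0.10118857 -0.00813393]
```

{"op": "apply_moves", "data": {
  "commands": [
    {"linear": [0.0015, 0.001, -0.05], "twist": [0, 0, 0], "hand": -1},
    {"linear": [0.0015, 0.001, -0.09], "twist": [0, 0, 0], "hand": -1},
    {"linear": [0.0015, 0.001, -0.118], "twist": [0, 0, 0], "hand": -1},
    {"linear": [0.0015, 0.001, -0.118], "twist": [0, 0, 0], "hand": -1},
    {"linear": [0.0015, 0.001, -0.118], "twist": [0, 0, 0], "hand": -1}
  ]
}}

```text
time_s: 8.35
tcp_pos: [0.649, -0.0603, 0.0427]
tool_rot: [-0.001, 0.997, 0.075, 0.001]
force: [0.0, 0.1, 0.4]
grip_width: 0.0006
```

```bash
python3 snap.py w9; python3 - <<'E'
import numpy as np
h=np.array([.593,-.0955])
for deg in range(9,-140,-6):
    a=np.radians(deg);p=h+.06*np.array([np.cos(a),np.sin(a)])+.018*np.array([-np.sin(a),np.cos(a)])
    print(deg,p.round(4))
E
```

```text
[ 0.64900569 -0.06031376  0.04265479] [-5.33146850e-04  9.97156642e-01  7.53528628e-02  5.42194174e-04] [0.04441484 0.0926555  0.44004422]
9 [ 0.6494 -0.0683]
3 [ 0.652  -0.0744]
-3 [ 0.6539 -0.0807]
-9 [ 0.6551 -0.0871]
-15 [ 0.6556 -0.0936]
-21 [ 0.6555 -0.1002]
-27 [ 0.6546 -0.1067]
-33 [ 0.6531 -0.1131]
-39 [ 0.651  -0.1193]
-45 [ 0.6482 -0.1252]
-51 [ 0.6447 -0.1308]
-57 [ 0.6408 -0.136 ]
-63 [ 0.6363 -0.1408]
-69 [ 0.6313 -0.1451]
-75 [ 0.6259 -0.1488]
-81 [ 0.6202 -0.1519]
-87 [ 0.6141 -0.1545]
-93 [ 0.6078 -0.1564]
-99 [ 0.6014 -0.1576]
-105 [ 0.5949 -0.1581]
-111 [ 0.5883 -0.158 ]
-117 [ 0.5818 -0.1571]
-123 [ 0.5754 -0.1556]
-129 [ 0.5692 -0.1535]
-135 [ 0.5633 -0.1507]
```

View pics/w9f.png

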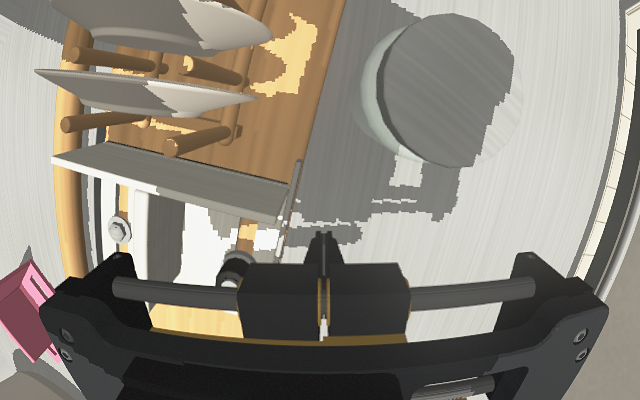

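{"op": "apply_moves", "data": {
  "commands": [
    {"linear": [0.001, -0.008, -0.003], "twist": [0, 0, 0], "hand": -1},
    {"linear": [0.002, -0.011, -0.003], "twist": [0, 0, -0.1], "hand": -1},
    {"linear": [0.003, -0.0141, -0.003], "twist": [0, 0, -0.2], "hand": -1}
  ]
}}

```text
time_s: 8.78
tcp_pos: [0.6537, -0.0751, 0.0419]
tool_rot: [-0.0, 1.0, 0.024, 0.003]
force: [0.9, 0.6, 0.6]
grip_width: 0.0002
```

{"op": "apply_moves", "data": {
  "commands": [
    {"linear": [0.0007, -0.006, 0], "twist": [0, 0, -0.2], "hand": -1},
    {"linear": [0.0014, -0.012, 0], "twist": [0, 0, -0.42], "hand": -1}
  ]
}}

```text
time_s: 9.02
tcp_pos: [0.6562, -0.0878, 0.0433]
tool_rot: [0.0, 0.997, -0.082, 0.004]
force: [1.2, 0.7, 0.4]
grip_width: 0.0006
```

{"op": "apply_moves", "data": {
  "commands": [
    {"linear": [-0.0003, -0.0062, 0], "twist": [0, 0, -0.2], "hand": -1},
    {"linear": [-0.0007, -0.0124, -0.001], "twist": [0, 0, -0.41], "hand": -1}
  ]
}}

```text
time_s: 9.28
tcp_pos: [0.6566, -0.101, 0.0438]
tool_rot: [0.001, 0.983, -0.186, 0.005]
force: [-0.4, 0.5, 0.5]
grip_width: 0.0004
```

```bash
python3 snap.py w10
```

```text
[ 0.6565732  -0.10096609  0.04378405] [ 5.44953162e-04  9.82595791e-01 -1.85682566e-01  5.21528497e-03] [-0.41658498  0.51539223  0.45453593]
```

View pics/w10f.png

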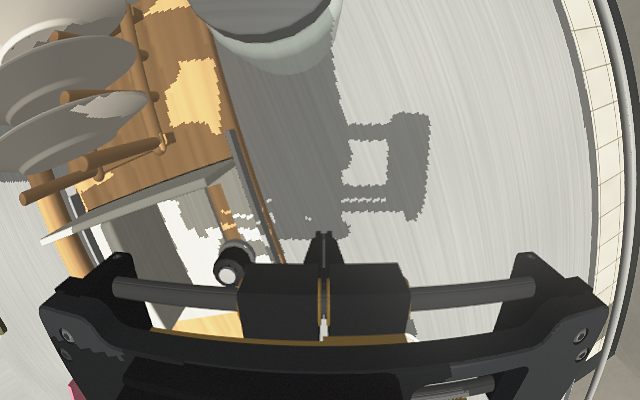

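{"op": "apply_moves", "data": {
  "commands": [
    {"linear": [-0.0015, -0.006, -0.001], "twist": [0, 0, -0.2], "hand": -1},
    {"linear": [-0.0035, -0.0118, -0.002], "twist": [0, 0, -0.4], "hand": -1}
  ]
}}

```text
time_s: 9.57
tcp_pos: [0.6539, -0.1141, 0.0429]
tool_rot: [0.001, 0.958, -0.285, 0.006]
force: [0.4, 0.3, -0.0]
grip_width: 0.0003
```

{"op": "apply_moves", "data": {
  "commands": [
    {"linear": [-0.002, -0.0058, -0.001], "twist": [0, 0, -0.2], "hand": -1},
    {"linear": [-0.0048, -0.0116, -0.002], "twist": [0, 0, -0.41], "hand": -1}
  ]
}}

```text
time_s: 9.82
tcp_pos: [0.6499, -0.1263, 0.0422]
tool_rot: [0.002, 0.924, -0.383, 0.007]
force: [0.9, 0.6, 1.1]
grip_width: 0.0002
```

{"op": "apply_moves", "data": {
  "commands": [
    {"linear": [-0.0045, -0.005, -0.001], "twist": [0, 0, -0.2], "hand": -1},
    {"linear": [-0.009, -0.0097, -0.002], "twist": [0, 0, -0.41], "hand": -1}
  ]
}}

```text
time_s: 10.07
tcp_pos: [0.642, -0.1368, 0.0416]
tool_rot: [0.002, 0.879, -0.476, 0.009]
force: [0.6, -0.2, 0.9]
grip_width: 0.0004
```

{"op": "apply_moves", "data": {
  "commands": [
    {"linear": [-0.0045, -0.0045, -0.001], "twist": [0, 0, -0.2], "hand": -1},
    {"linear": [-0.0095, -0.009, -0.002], "twist": [0, 0, -0.41], "hand": -1}
  ]
}}

```text
time_s: 10.32
tcp_pos: [0.6334, -0.1464, 0.041]
tool_rot: [0.002, 0.825, -0.564, 0.01]
force: [0.1, 0.1, 0.4]
grip_width: 0.0005
```

```bash
python3 snap.py w11; python3 - <<'E'
from h import *
p,d=grab_frame("scene");cv2.imwrite("pics/s11.png",cv2.resize(p[150:310,180:400,::-1],None,fx=3.6,fy=3.6))
E
```

```text
[ 0.633448   -0.1464096   0.04104912] [ 0.00241548  0.8254289  -0.56441943  0.00959241] [0.07821399 0.11630776 0.41573689]
```

View pics/s11.png

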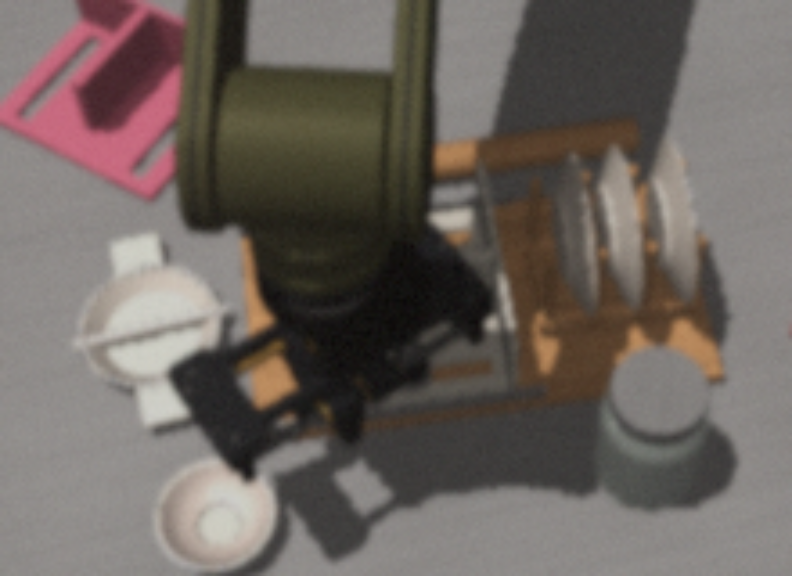

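View pics/w11f.png

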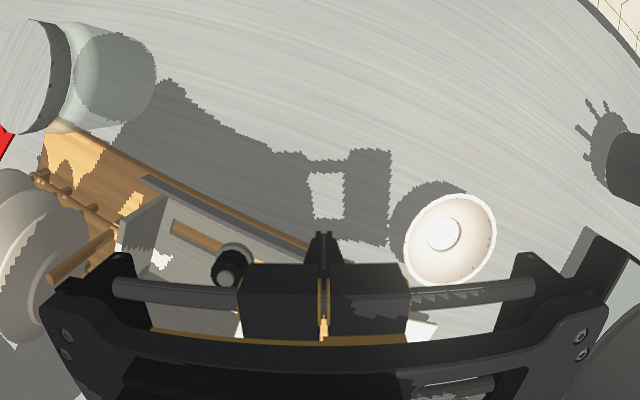

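{"op": "apply_moves", "data": {
  "commands": [
    {"linear": [-0.0058, -0.0035, 0], "twist": [0, 0, -0.2], "hand": -1},
    {"linear": [-0.012, -0.0065, 0], "twist": [0, 0, -0.41], "hand": -1}
  ]
}}

```text
time_s: 10.68
tcp_pos: [0.6215, -0.1534, 0.0413]
tool_rot: [0.003, 0.764, -0.645, 0.01]
force: [1.3, -1.2, -0.4]
grip_width: 0.0008
```

{"op": "apply_moves", "data": {
  "commands": [
    {"linear": [-0.006, -0.0022, 0], "twist": [0, 0, -0.2], "hand": -1},
    {"linear": [-0.0125, -0.0042, 0], "twist": [0, 0, -0.41], "hand": -1}
  ]
}}

```text
time_s: 10.92
tcp_pos: [0.6099, -0.158, 0.0421]
tool_rot: [-0.004, -0.694, 0.72, -0.01]
force: [1.9, 0.4, -1.3]
grip_width: 0.0003
```

{"op": "apply_moves", "data": {
  "commands": [
    {"linear": [-0.0033, -0.0002, 0], "twist": [0, 0, -0.1], "hand": -1},
    {"linear": [-0.0065, 0, 0], "twist": [0, 0, -0.2], "hand": -1},
    {"linear": [-0.0065, 0, 0], "twist": [0, 0, -0.2], "hand": -1}
  ]
}}

```text
time_s: 11.3
tcp_pos: [0.6045, -0.1587, 0.043]
tool_rot: [-0.004, -0.658, 0.753, -0.012]
force: [3.4, -3.0, -0.5]
grip_width: 0.0004
```

{"op": "apply_moves", "data": {
  "commands": [
    {"linear": [-0.002, 0, 0], "twist": [0, 0, -0.06], "hand": -1},
    {"linear": [-0.0045, 0, 0], "twist": [0, 0, -0.13], "hand": -1},
    {"linear": [-0.0045, 0, 0], "twist": [0, 0, -0.13], "hand": -1}
  ]
}}

```text
time_s: 11.68
tcp_pos: [0.6003, -0.1591, 0.0433]
tool_rot: [-0.004, -0.633, 0.774, -0.012]
force: [4.6, -4.1, -0.7]
grip_width: 0.0002
```

```bash
cat > tq.py <<'E'
from h import *
h=np.array([.593,-.0955])
def go():
    s=get_state();R=rot(s).as_matrix();ty=R[:2,1];F=s["force"]
    yaw=np.degrees(np.arctan2(R[1,0],R[0,0]))
    rad=R[:2,0];nor=np.array([-rad[1],rad[0]])
    c=s["tcp_pos"][:2]-.010*nor;r=c-h
    print("t",s["time_s"],"yaw",round(yaw,1),"tcp",s["tcp_pos"].round(4),"F",F.round(2),"Fn",(F[:2]@nor).round(2),"Frad",(F[:2]@rad).round(2),"rcontact along",(r@rad).round(4),"perp",(r@nor).round(4),"tau/60mm",((r[0]*F[1]-r[1]*F[0])/.06).round(2),"wt",s["wrist_torque"].round(2))
go()
E
python3 tq.py
```

```text
t 11.675 yaw -101.4 tcp [ 0.6003 -0.1591  0.0433] F [ 4.59 -4.09 -0.69] Fn 5.3 Frad 3.1 rcontact along 0.0609 perp 0.0097 tau/60mm 4.88 wt [-0.53 -0.59  0.02]
```

{"op": "apply_moves", "data": {
  "commands": [
    {"linear": [-0.0025, -0.0004, -0.001], "twist": [0, 0, -0.07], "hand": -1},
    {"linear": [-0.005, -0.0005, -0.001], "twist": [0, 0, -0.14], "hand": -1},
    {"linear": [-0.005, -0.0005, -0.001], "twist": [0, 0, -0.14], "hand": -1}
  ]
}}

```text
time_s: 12.05
tcp_pos: [0.5958, -0.1597, 0.0431]
tool_rot: [-0.004, -0.606, 0.796, -0.012]
force: [4.1, -1.1, 1.1]
grip_width: 0.0003
```

```bash
python3 tq.py;python3 snap.py w12
```

```text
t 12.05 yaw -105.4 tcp [ 0.5958 -0.1597  0.0431] F [ 4.07 -1.14  1.14] Fn 4.23 Frad 0.02 rcontact along 0.0611 perp 0.0098 tau/60mm 4.3 wt [-0.23 -0.75 -0.02]
[ 0.5958014  -0.15965617  0.04308111] [-0.00382461 -0.60571393  0.79557577 -0.01245793] [ 4.06899746 -1.14129264  1.13678781]
```

View pics/w12f.png

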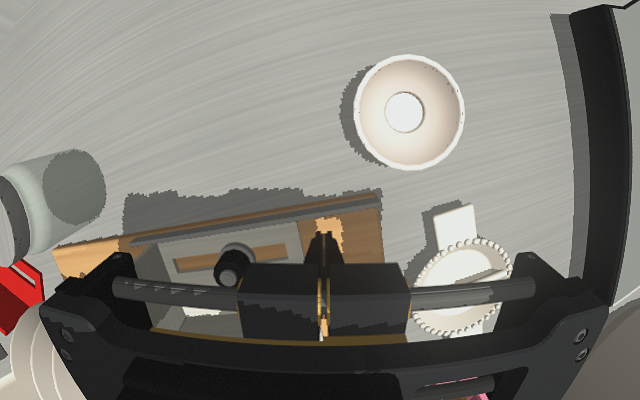

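{"op": "apply_moves", "data": {
  "commands": [
    {"linear": [-0.0025, 0.0002, -0.001], "twist": [0, 0, -0.07], "hand": -1},
    {"linear": [-0.005, 0.0005, -0.001], "twist": [0, 0, -0.14], "hand": -1},
    {"linear": [-0.005, 0.0005, -0.001], "twist": [0, 0, -0.14], "hand": -1}
  ]
}}

```text
time_s: 12.48
tcp_pos: [0.5916, -0.1597, 0.043]
tool_rot: [-0.004, -0.578, 0.816, -0.013]
force: [4.7, -3.0, 2.6]
grip_width: 0.0002
```

```bash
python3 tq.py
```

```text
t 12.475 yaw -109.4 tcp [ 0.5916 -0.1597  0.043 ] F [ 4.69 -3.    2.56] Fn 5.42 Frad 1.27 rcontact along 0.061 perp 0.0101 tau/60mm 5.3 wt [-0.41 -0.82 -0.01]
```

{"op": "apply_moves", "data": {
  "commands": [
    {"linear": [-0.0025, 0.0004, 0], "twist": [0, 0, -0.07], "hand": -1},
    {"linear": [-0.005, 0.0008, 0], "twist": [0, 0, -0.14], "hand": -1},
    {"linear": [-0.005, 0.0008, 0], "twist": [0, 0, -0.14], "hand": -1}
  ]
}}

```text
time_s: 12.85
tcp_pos: [0.5871, -0.1595, 0.0432]
tool_rot: [-0.004, -0.549, 0.836, -0.014]
force: [5.3, -2.9, 0.4]
grip_width: 0.0005
```

```bash
python3 tq.py
```

```text
t 12.85 yaw -113.5 tcp [ 0.5871 -0.1595  0.0432] F [ 5.33 -2.93  0.42] Fn 6.06 Frad 0.57 rcontact along 0.061 perp 0.01 tau/60mm 6.07 wt [-0.5  -0.96 -0.08]
```

{"op": "apply_moves", "data": {
  "commands": [
    {"linear": [-0.0025, 0.0008, 0], "twist": [0, 0, -0.08], "hand": -1},
    {"linear": [-0.0055, 0.0016, 0], "twist": [0, 0, -0.17], "hand": -1},
    {"linear": [-0.0055, 0.0016, 0], "twist": [0, 0, -0.17], "hand": -1}
  ]
}}

```text
time_s: 13.22
tcp_pos: [0.582, -0.1588, 0.0433]
tool_rot: [-0.005, -0.513, 0.859, -0.015]
force: [6.0, -4.4, -0.9]
grip_width: 0.0003
```

```bash
python3 tq.py
```

```text
t 13.225 yaw -118.3 tcp [ 0.582  -0.1588  0.0433] F [ 6.04 -4.36 -0.87] Fn 7.39 Frad 0.97 rcontact along 0.0609 perp 0.0103 tau/60mm 7.34 wt [-0.82 -1.02  0.05]
```

{"op": "apply_moves", "data": {
  "commands": [
    {"linear": [-0.0025, 0.001, 0], "twist": [0, 0, -0.08], "hand": -1},
    {"linear": [-0.0052, 0.0022, 0], "twist": [0, 0, -0.17], "hand": -1},
    {"linear": [-0.0052, 0.0022, 0], "twist": [0, 0, -0.17], "hand": -1}
  ]
}}

```text
time_s: 13.6
tcp_pos: [0.5772, -0.1578, 0.0433]
tool_rot: [-0.005, -0.476, 0.879, -0.016]
force: [5.5, -6.3, -2.2]
grip_width: 0.0004
```

```bash
python3 tq.py
```

```text
t 13.6 yaw -123.2 tcp [ 0.5772 -0.1578  0.0433] F [ 5.52 -6.3  -2.22] Fn 8.07 Frad 2.25 rcontact along 0.0608 perp 0.0109 tau/60mm 7.77 wt [-0.93 -1.06  0.07]
```

{"op": "apply_moves", "data": {
  "commands": [
    {"linear": [-0.0025, 0.001, -0.0005], "twist": [0, 0, -0.08], "hand": -1},
    {"linear": [-0.0052, 0.0024, -0.001], "twist": [0, 0, -0.17], "hand": -1},
    {"linear": [-0.0052, 0.0024, -0.001], "twist": [0, 0, -0.17], "hand": -1}
  ]
}}

```text
time_s: 13.98
tcp_pos: [0.5733, -0.1571, 0.0433]
tool_rot: [-0.005, -0.438, 0.899, -0.019]
force: [6.4, -5.9, 1.0]
grip_width: 0.0003
```

```bash
python3 tq.py
```

```text
t 13.975 yaw -128.1 tcp [ 0.5733 -0.1571  0.0433] F [ 6.41 -5.89  1.01] Fn 8.68 Frad 0.68 rcontact along 0.0607 perp 0.0125 tau/60mm 8.63 wt [-1.03 -1.14  0.07]
```

{"op": "apply_moves", "data": {
  "commands": [
    {"linear": [-0.002, 0.0016, 0], "twist": [0, 0, 0], "hand": -1},
    {"linear": [-0.0042, 0.0032, 0], "twist": [0, 0, -0.03], "hand": -1},
    {"linear": [-0.0042, 0.0032, 0], "twist": [0, 0, -0.03], "hand": -1}
  ]
}}

```text
time_s: 14.35
tcp_pos: [0.5699, -0.1554, 0.0435]
tool_rot: [-0.005, -0.431, 0.902, -0.021]
force: [7.5, -6.6, -1.9]
grip_width: 0.0006
```

```bash
python3 tq.py
```

```text
t 14.35 yaw -128.9 tcp [ 0.5699 -0.1554  0.0435] F [ 7.52 -6.56 -1.85] Fn 9.97 Frad 0.38 rcontact along 0.0611 perp 0.0097 tau/60mm 10.1 wt [-1.1  -1.28  0.04]
```

{"op": "apply_moves", "data": {
  "commands": [
    {"linear": [0.006, -0.005, 0], "twist": [0, 0, 0], "hand": -1},
    {"linear": [0.013, -0.01, 0], "twist": [0, 0, 0], "hand": -1},
    {"linear": [0.013, -0.01, 0.03], "twist": [0, 0, 0.1], "hand": -1},
    {"linear": [0.013, -0.01, 0.08], "twist": [0, 0, 0.4], "hand": -1},
    {"linear": [0.013, -0.01, 0.14], "twist": [0, 0, 0.7], "hand": -1},
    {"linear": [0.013, -0.01, 0.15], "twist": [0, 0, 1.0], "hand": -1}
  ]
}}

```text
time_s: 15.1
tcp_pos: [0.5852, -0.1661, 0.1993]
tool_rot: [0.002, -0.643, 0.766, -0.024]
force: [-0.4, 0.4, -0.5]
grip_width: 0.0005
```

```bash
python3 tq.py;python3 snap.py w13
```

```text
t 15.1 yaw -100.0 tcp [ 0.5852 -0.1661  0.1993] F [-0.37  0.4  -0.52] Fn -0.43 Frad -0.33 rcontact along 0.0709 perp -0.0054 tau/60mm -0.54 wt [ 0.05  0.05 -0.04]
[ 0.58518609 -0.16613402  0.19927848] [ 0.00239097 -0.64279376  0.76565037 -0.02428925] [-0.36595701  0.39910405 -0.52485373]
```

View pics/w13f.png

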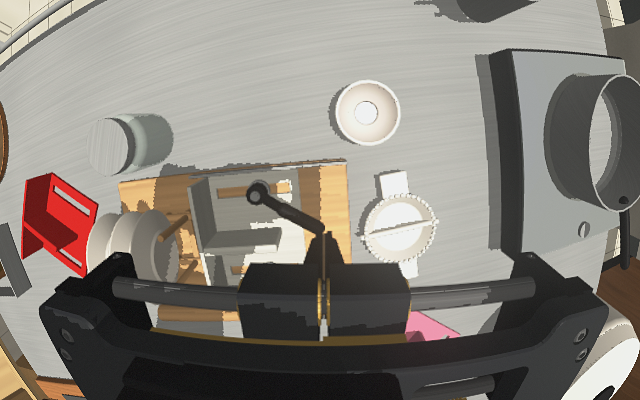

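{"op": "apply_moves", "data": {
  "commands": [
    {"linear": [-0.01, 0.02, 0.02], "twist": [0, 0, 0.35], "hand": -1},
    {"linear": [-0.02, 0.05, 0.02], "twist": [0, 0, 0.7], "hand": -1},
    {"linear": [-0.03, 0.07, 0.02], "twist": [0, 0, 1.0], "hand": -1},
    {"linear": [-0.04, 0.09, 0.02], "twist": [0, 0, 1.0], "hand": -1}
  ]
}}

```text
time_s: 15.65
tcp_pos: [0.5433, -0.0751, 0.2167]
tool_rot: [-0.007, 0.812, -0.583, 0.021]
force: [-1.1, 0.6, 0.0]
grip_width: 0.0003
```

{"op": "apply_moves", "data": {
  "commands": [
    {"linear": [0, 0, 0], "twist": [0, 0, 0.35], "hand": -1},
    {"linear": [0, 0, 0], "twist": [0, 0, 0.7], "hand": -1},
    {"linear": [0, 0, 0], "twist": [0, 0, 1.0], "hand": -1},
    {"linear": [0, 0, 0], "twist": [0, 0, 1.0], "hand": -1}
  ]
}}

```text
time_s: 16.15
tcp_pos: [0.5427, -0.0747, 0.2157]
tool_rot: [-0.012, 0.93, -0.366, 0.017]
force: [-0.8, -0.1, 0.2]
grip_width: 0.0004
```

{"op": "apply_moves", "data": {
  "commands": [
    {"linear": [0, 0, 0], "twist": [0, 0, 0.35], "hand": -1},
    {"linear": [0, 0, 0], "twist": [0, 0, 0.7], "hand": -1},
    {"linear": [0, 0, 0], "twist": [0, 0, 1.0], "hand": -1},
    {"linear": [0, 0, 0], "twist": [0, 0, 1.0], "hand": -1}
  ]
}}

```text
time_s: 16.65
tcp_pos: [0.5425, -0.0746, 0.2151]
tool_rot: [-0.016, 0.992, -0.127, 0.013]
force: [0.8, -0.2, 0.8]
grip_width: 0.0002
```

```bash
python3 tq.py;python3 snap.py w14
```

```text
t 16.65 yaw -14.7 tcp [ 0.5425 -0.0746  0.2151] F [ 0.83 -0.21  0.85] Fn 0.01 Frad 0.85 rcontact along -0.0542 perp -0.0025 tau/60mm 0.03 wt [-0.05 -0.09  0.02]
[ 0.54248629 -0.07456242  0.21514708] [-0.01573043  0.9916351  -0.12743229  0.01316807] [ 0.82738566 -0.21130587  0.84655933]
```

View pics/w14f.png

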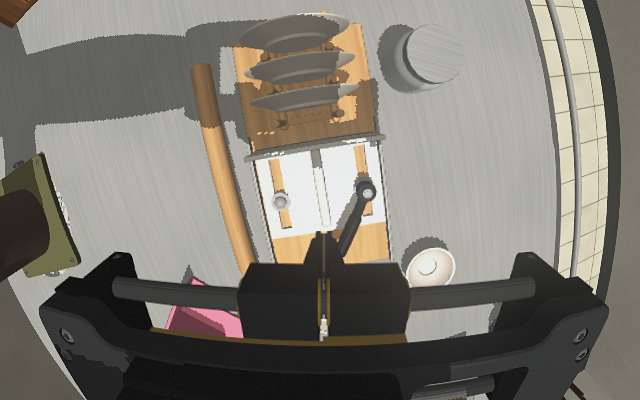

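View pics/w14.png

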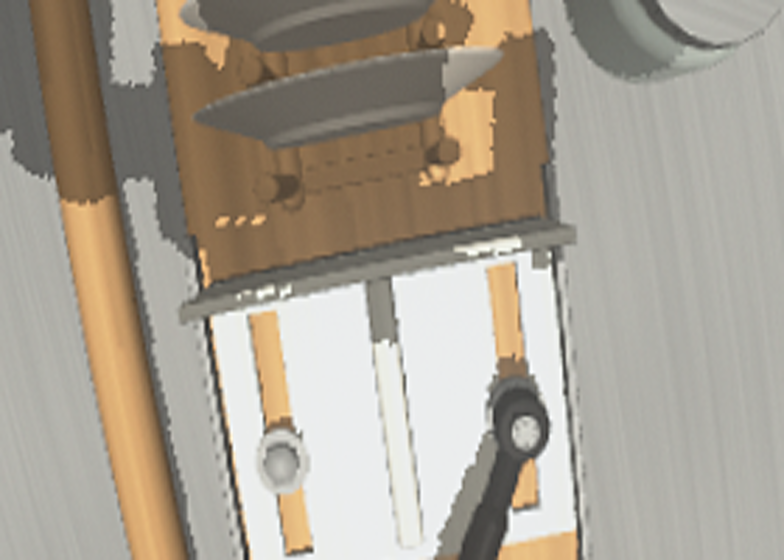

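{"op": "apply_moves", "data": {
  "commands": [
    {"linear": [0, 0.02, 0], "twist": [0, 0, 0.32], "hand": -1},
    {"linear": [0.002, 0.04, 0], "twist": [0, 0, 0.32], "hand": -1},
    {"linear": [0.003, 0.04, -0.03], "twist": [0, 0, 0.32], "hand": -1},
    {"linear": [0.003, 0.04, -0.05], "twist": [0, 0, 0.32], "hand": -1},
    {"linear": [0.003, 0.04, -0.05], "twist": [0, 0, 0.32], "hand": -1}
  ]
}}

```text
time_s: 17.32
tcp_pos: [0.544, -0.034, 0.1628]
tool_rot: [-0.017, 0.999, -0.049, 0.01]
force: [0.1, -0.1, 0.4]
grip_width: 0.0005
```

```bash
python3 tq.py;python3 snap.py w15
```

```text
t 17.325 yaw -5.6 tcp [ 0.544  -0.034   0.1628] F [ 0.06 -0.09  0.4 ] Fn -0.08 Frad 0.07 rcontact along -0.0547 perp 0.0464 tau/60mm 0.02 wt [-0.06 -0.09  0.04]
[ 0.5440081  -0.03404633  0.16277526] [-0.01702951  0.99862094 -0.04870837  0.00968019] [ 0.06371305 -0.0854459   0.39589434]
```

View pics/w15.png

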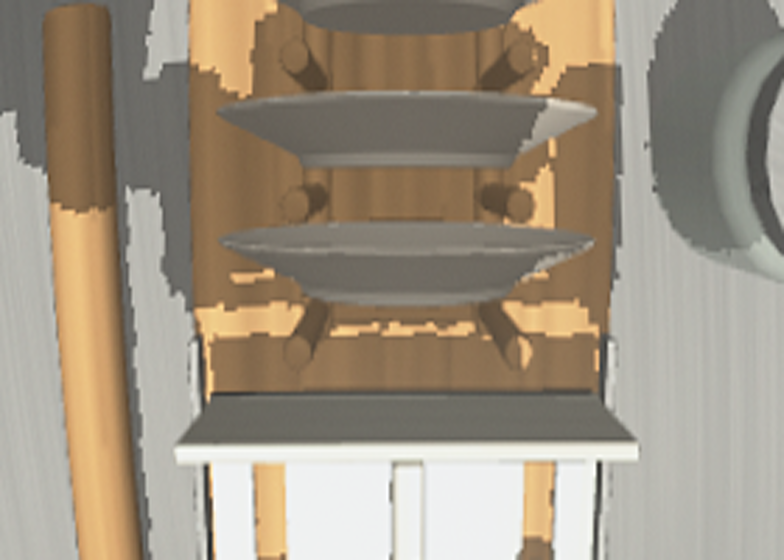

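{"op": "apply_moves", "data": {
  "commands": [
    {"linear": [0, -0.018, -0.02], "twist": [-0.06, 0.04, 0], "hand": -1},
    {"linear": [0, -0.036, -0.045], "twist": [-0.066, 0.044, 0], "hand": -1},
    {"linear": [0, -0.036, -0.064], "twist": [-0.066, 0.044, 0], "hand": -1},
    {"linear": [0, -0.036, -0.064], "twist": [-0.066, 0.044, 0], "hand": -1},
    {"linear": [0, -0.036, -0.064], "twist": [-0.066, 0.044, 0], "hand": -1}
  ]
}}

```text
time_s: 18.0
tcp_pos: [0.5455, -0.0702, 0.101]
tool_rot: [0.0, 0.999, -0.048, 0.001]
force: [0.6, 0.0, -0.4]
grip_width: 0.0004
```

```bash
python3 snap.py w16; python3 gap.py w16
```

```text
[ 0.54547891 -0.07023732  0.10096887] [ 2.50246949e-04  9.98823563e-01 -4.84748024e-02  1.27312734e-03] [ 0.58667714  0.01698424 -0.43446499]
235 [122 122 109  96 114 103 103 104 103 102 103 104 105 104 104 103 115 143
 145 144 145 144] [66 67 50 14  9 11 10 11 11 11 10 11 11 10 10 10 12 13 15 16 14 13]
260 [114  95  56 111 110 104 105 105 105 106 104 105 107 106 106 102 133 144
 145 146 144 142] [58 43  5 11 12 11 12 10 11 10 10 10 11 11 10 10 14 15 15 15 13 13]
285 [110  85  81 118 106 107 108 107 106 107 106 107 107 109 106 108 141 145
 145 146 145 143] [53 32  5 11 11 10 11 12 11 11 10 11 10 10  9 10 14 14 15 14 13 14]
320 [104  75  98 116 107 106 109 107 107 107 108 108 109 108 107 114 142 145
 144 143 143 140] [47 20  8 11 11 11 10 10 10 10  9 10 10  9  9 12 14 13 13 13 13 12]
350 [106  80  87 109 106 107 109 109 108 107 108 109 110 109 107 111 142 144
 144 143 143 142] [48 24  6 10 11 11 10 11 11 11 10 12 11 11 10 11 13 13 13 13 15 13]
370 [112  89  76 111 108 108 108 110 110 108 109 109 109 110 108 106 139 144
 143 143 144 143] [54 33  7 11 12 11 13 11 11 11 12 11 10 11 11  9 14 14 13 14 14 15]
400 [117 104  77  95 112 109 110 109 111 110 109 109 111 110 109 101 161 222
 238 236 237 238] [58 46 19  8 11 12 13 10 12 11 11 11 12 11 13  9 17 18 12 12 12 10]
415 [116 117 116 118 119 117 117 116 112 111 110 109 111 111 110 107 128 172
 145 142 142 141] [ 7  6  8  6  7  5  6  7 10 12 11 11 11 10 11 11 13 17 14 13 14 14]
```

View pics/w16.png

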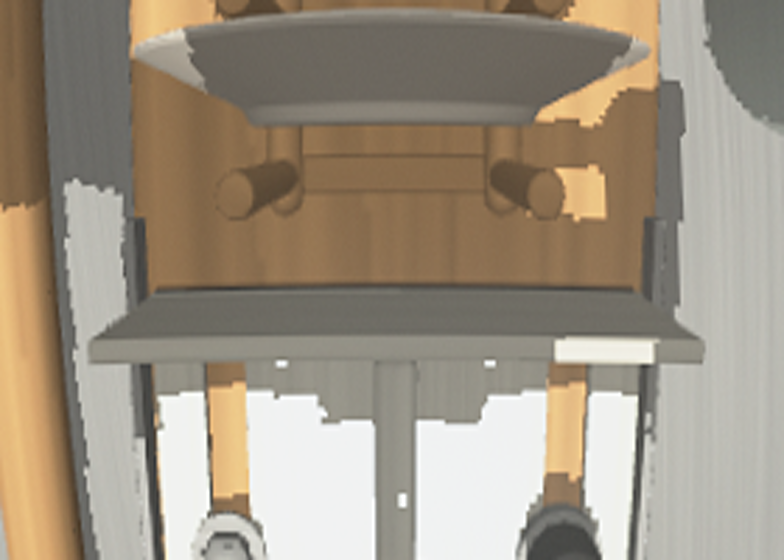

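```bash
python3 - <<'E'
from h import *
import pickle
u0=np.array([.0976,.9952])
for f,r in (("w7",(156,167)),("w16",(144,156)),("w4",(152,168))):
    s=pickle.load(open(f"pics/{f}.pkl","rb"));im=cv2.imread(f"pics/{f}f.png").astype(float);sat=im[:,:,2]-im[:,:,0];g=im.mean(2)
    print(f,"mm/px",((wonz(320,r[0],.014,s)-wonz(320,r[0]+4,.014,s))[:2]@u0*250).round(3))
    res=[]
    for u in range(240,400,5):
        c=g[r[0]:r[1],u];cs=sat[r[0]:r[1],u];base=np.median(cs[:3]);
        # integrated darkness relative to step wood->face located by saturation
        face=g[r[1]-1,u];wood=np.median(c[:3]);i=int(np.argmin(c))
        # dark floor taken as 45: left half and right half area
        L=((wood-c[:i+1])/(wood-45)).clip(0).sum();Rr=((face-c[i+1:i+4])/(face-45)).clip(0).sum()
        res.append(L+Rr)
    print(" visible width px",np.median(res).round(2),np.round(res[::4],2))
    print(g[r[0]:r[1],320].round(),sat[r[0]:r[1],320])
E
```

```text
w7 mm/px 0.68
 visible width px 1.21 [1.5  1.34 1.22 1.23 1.2  1.2  1.1  1.22]
[128. 127. 126. 128. 126. 109.  64. 104. 128. 126. 117.] [72. 71. 71. 72. 71. 57. 22. 11. 13. 14. 13.]
w16 mm/px 0.843
 visible width px 1.05 [0.85 1.19 1.17 0.97 0.91 1.01 1.06 1.05]
[112. 113. 112. 111. 114. 114. 100.  74.  96. 114. 105. 104.] [60. 59. 59. 58. 60. 60. 47. 20.  8. 11. 11. 11.]
w4 mm/px 0.678
 visible width px 2.47 [2.57 2.54 2.48 2.47 2.43 2.71 2.42 2.26]
[124. 123. 124. 125. 127. 100.  69.  52.  78. 128. 123. 128. 125. 117.
 114. 114.] [72. 72. 71. 73. 74. 52. 26. 12. 32. 77. 49. 22. 12. 13. 13. 12.]
```

{"op": "apply_moves", "data": {
  "commands": [
    {"linear": [0, 0, 0.05], "twist": [0, 0, 0], "hand": -1},
    {"linear": [0, 0, 0.1], "twist": [0, 0, 0], "hand": -1},
    {"linear": [-0.03, -0.05, 0.15], "twist": [0, 0, 0], "hand": -1},
    {"linear": [-0.07, -0.1, 0.18], "twist": [0, 0, 0], "hand": -1},
    {"linear": [-0.1, -0.15, 0.18], "twist": [0, 0, 0], "hand": -1},
    {"linear": [-0.12, -0.2, 0.18], "twist": [0, 0, 0], "hand": -1},
    {"linear": [-0.14, -0.25, 0.18], "twist": [0, 0, 0], "hand": -1},
    {"linear": [-0.14, -0.25, 0.18], "twist": [0, 0, 0], "hand": -1},
    {"linear": [-0.14, -0.25, 0.18], "twist": [0, 0, 0], "hand": -1}
  ]
}}

```text
time_s: 19.18
tcp_pos: [0.406, -0.32, 0.2823]
tool_rot: [0.001, 0.999, -0.049, 0.002]
force: [-0.2, 0.8, -0.1]
grip_width: 0.0005
```

```bash
python3 - <<'E'
from h import *
p,d=grab_frame("top");cv2.imwrite("pics/t17.png",cv2.resize(p[110:270,240:460,::-1],None,fx=3.6,fy=3.6,interpolation=cv2.INTER_CUBIC))
a=cv2.imread("pics/top0.png")[:,:,::-1].astype(int)
for n,(x0,x1,y0,y1) in dict(pin=(250,400,240,268),jar=(268,308,100,140),dish=(395,440,118,162),mould=(405,460,172,248)).items():
    q=np.abs(p[y0:y1,x0:x1].astype(int)-a[y0:y1,x0:x1]).mean();print(n,q.round(1))
print(get_state()["force"],get_state()["time_s"])
E
```

```text
pin 23.2
jar 6.3
dish 7.5
mould 13.8
[ 0.11493679 -0.1546722   0.46912557] 19.225
```

View pics/t17.png

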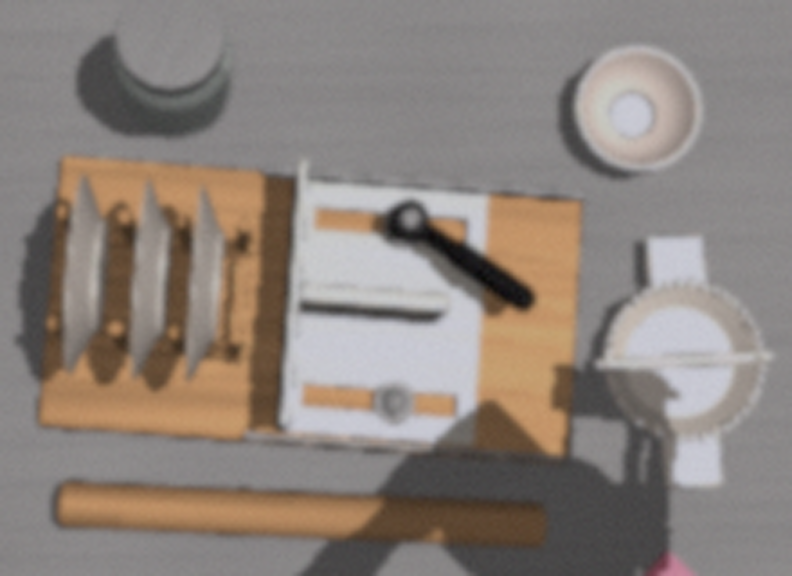

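```bash
python3 -c "
from workcell import *
print(job_done())"
```

```text
the job is handed in; nothing more can be done
None
```

The end stop is on the scribed line and the lever is clamped hand-tight. I handed the job in at about 19 s of the 69 s allowed.

- **Sliding the stop:** I gripped the rib at 10 N and slid the stop about 27 mm along the channel. The wrist force readings stayed under about 3.5 N, well below the 15 N that wedges it.
- **Stop on the line:** After clamping, the wrist camera showed 0.9 mm of the 1.8 mm line still visible along the whole front edge. That puts the edge on the middle of the line to about 0.1–0.2 mm. It was the same before clamping, so the swing did not shift the stop.
- **Clamping:** I pushed the handle clockwise with closed fingers. Resistance began to rise somewhere around 85–92° clockwise of the robot's straight-ahead (world +x) and reached about 10 N square at the 60 mm point, at about −129°. The force readings scatter by about 0.5 N. I did not test the hold by pushing on the stop.
- **Everything else:** In the last top view the arm was clear and touching nothing. The three saucers were standing and the jar, dish and mould were in place.
- **One check disagreed:** The picture difference was larger around the rolling pin (23 against 6–14 elsewhere). The arm's shadow lay across it, and by eye it had not moved.

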